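# Clamp a bowl blank in the turner's jig

## Task

Slide the jig's wooden jaw away from you until the round bowl blank is pinched snugly between the jaw and the fixed fence, flat on the board. Then tighten the three black bar-handled bolts on the jaw by turning each clockwise to its end stop: the larger middle one first, then the two outer ones, with the blank still snug at the end. Leave the gouge, the tin and the wooden bowl where they are.

Things in the scene. Friction and masses are not known exactly. Their poses are not given: they have to be found in the camera images.
- jig: fixed plywood clamping jig, board 350 x 300 x 18 mm; origin at the bench surface, x points from the jaw to the fence, y along the jaw's length (to the left), z up. The board spans x -205 to +145 mm. The fence, a wooden bar 30 mm thick and 300 mm long whose top is 54 mm above the bench, has its face at x = +105 mm
- fence_face (a point): centre of the fence's face that looks at the jaw, 36 mm above the bench, axes as the jig's
- jaw (a joint): slide of the jaw towards the fence in m: 0 fully back; the 140 mm blank is snug between jaw and fence at 0.060; starts at 0 to 0.03, stays where it is left (friction about 6 N)
- jaw_top (a point): centre of the sliding jaw's top face, axes as the jig's. The jaw is a wooden bar 70 mm deep (x), 280 mm long (y), 34 mm tall, lying on the board: its top is 52 mm above the bench; front face at x +35, back face at x -35 mm from this point. The bolts stand on its centre line at y +95 (left), 0 (middle) and -95 mm (right)
- blank: loose round bowl blank, pale wood disc, 140 mm diameter, 36 mm thick, about 0.36 kg, lying on the jig's board between jaw and fence; origin at the centre of its underside, 18 mm above the bench
- grip_middle (a point): the larger, middle bolt on the jaw: a black bar handle 64 mm long, 14 mm wide and 26 mm tall (from 8 to 34 mm above the jaw's top face) on a 26 mm round steel collar. The point is on the bolt's upright axis, 26 mm above the jaw's top face (78 mm above the bench); its x axis runs along the bar, z up
- bolt_middle (a joint): turn of the middle bolt in rad, growing clockwise seen from above; 1.6 is the end stop (fully tight, the bar then lies along the jaw's length); it starts at 0.15 to 0.75 and stays where it is left (friction about 0.1 N m)
- grip_left (a point): the left (jig's +y), smaller bolt on the jaw: a black bar handle 48 mm long, 12 mm wide and 26 mm tall (from 8 to 34 mm above the jaw's top face) on a 26 mm round steel collar. The point is on the bolt's upright axis, 26 mm above the jaw's top face (78 mm above the bench); its x axis runs along the bar, z up
- bolt_left (a joint): turn of the left bolt in rad, growing clockwise seen from above; 1.6 is the end stop (fully tight, the bar then lies along the jaw's length); it starts at 0.15 to 0.75 and stays where it is left (friction about 0.1 N m)
- grip_right (a point): the right (jig's -y), smaller bolt on the jaw: a black bar handle 48 mm long, 12 mm wide and 26 mm tall (from 8 to 34 mm above the jaw's top face) on a 26 mm round steel collar. The point is on the bolt's upright axis, 26 mm above the jaw's top face (78 mm above the bench); its x axis runs along the bar, z up
- bolt_right (a joint): turn of the right bolt in rad, growing clockwise seen from above; 1.6 is the end stop (fully tight, the bar then lies along the jaw's length); it starts at 0.15 to 0.75 and stays where it is left (friction about 0.1 N m)
- gouge: bystander: turning gouge lying on the bench left of the jig, 310 mm long, 28 mm thick dark wooden handle; origin on the bench under its middle (15 cm from the handle's end), x along it towards the steel tip
- tin: bystander: upright finish tin, 72 mm diameter, 100 mm tall, right of the jig; origin at the centre of its underside
- bowl: bystander: small wooden bowl, 100 mm across, 45 mm tall, right of the jig; origin at the centre of its underside
Mind the look-alikes: they are no part of the job. What is shaped like the blank but purple is not meant.

How it is judged:
On the way, in this order (a step that is already met when the one before it is completed fails the run):
1. the jaw is slid up so that the blank is snug between jaw and fence (value of joint jaw above 0.0568 m and x of blank in the frame of fence_face above -0.0732 m and z of blank in the frame of jig below 0.021 m and angle between blank's own z axis and vertical below 0.05 rad), for 0.2 s.
2. the middle bolt is turned to its end stop (value of joint bolt_middle above 1.5 rad), for 0.2 s.
3. both outer bolts are turned to their end stops (value of joint each of bolt_left, bolt_right above 1.5 rad), for 0.2 s.
At the end, for the whole second after the job is handed in: The jaw is within about 3 mm of touching the blank fully home (jaw joint over 0.0568 m), the blank lies flat and at rest on the board within about 3 mm of the fence, and all three bolts are within 0.1 rad of their end stops (over 1.5 rad) (all of step 1 and all of step 3 and value of joint bolt_middle above 1.5 rad and linear speed of blank below 0.01 m/s).
It fails at once if an outer bolt is tightened home before the middle one (value of joint any of bolt_left, bolt_right above 1.5 rad and value of joint bolt_middle below 1.48 rad).
It fails at once if the gouge is pushed away or knocked over (distance of gouge from where it was at the start of the episode above 0.03 m).
It fails at once if the tin is pushed away or knocked over (distance of tin from where it was at the start of the episode above 0.03 m or angle between tin's own z axis and vertical above 0.5 rad).
It fails at once if the bowl is pushed away or knocked over (distance of bowl from where it was at the start of the episode above 0.03 m or angle between bowl's own z axis and vertical above 0.5 rad).
It also fails if it takes over 61 s, if anything falls off the work surface, if the arm or the gripper's body presses on something with over 40 N, if the wrist force passes 120 N, or if a joint passes its speed limit or range.

## Robot

A 6-joint arm with a two-finger parallel gripper is mounted at the origin on the work surface. World frame = base frame: x ahead of the robot, y to its left, z up, the work surface at z = 0. Lengths are in m, angles in rad, forces in N, time in s.
With the tool pointing down it reaches from about 0.275 to 0.85 m from the base axis. Payload 19 kg.
Tool frame: the origin (TCP) lies midway between the tips of the shut fingers; the grasp point (between the pads) lies 19 mm behind it; z points along the fingers, y is the line along which they close (so a half turn about z gives the same grasp; the last joint's range is limited). The gripper opens to 85 mm and grips with 20 to 120 N. Pads are 22 mm wide; open, the fingers measure 114 mm over their backs; the gripper's body (76 mm by 85 mm) begins 54 mm behind the grasp point. The pads swing forward as they close: fully open they stand 13 mm farther back than shut.
Start: joints at [1.193, 0.15, 1.437, -0, 1.554, -0.134], TCP at [0.139, 0.558, 0.231] pointing down, gripper open.
Joint ranges: [-2.8, 2.8], [-0.68, 2.1], [0.12, 2.68], [-1.39, 4.53], [0.16, 2.79], [-2.81, 2.81]. Speed limits (rad/s): [1.89, 1.89, 2.22, 3.01, 3.01, 3.01].

## Interface

Orientations are given as a unit quaternion [x, y, z, w].
In Python, from plant import manip, imaging gives the robot as it stands.
- The arm moves only by the tool servo_tool, never from a script. Its argument "deltas" is one flat list of numbers, 7 for each row, row after row: the opening, from -1 (shut) to 1 (fully open), then the shift along the tool's x, y, z each as a share of 250 mm, from -1 to 1, then the turn, a rotation vector about the tool's x, y, z each as a share of 360 degrees, from -1 to 1. In form: [grip, tx, ty, tz, rx, ry, rz, grip, tx, ty, tz, rx, ry, rz, ...]. A call has exactly 10 rows; each row is the pose to reach, as a shift and turn from the pose commanded when the call began, along the tool's axes at that moment, turning the shorter way round; what a row does not reach only later rows make up. A row lasts 1/8 s, in which the tool goes at most 62.5 mm and 10.7 degrees, less where a joint would pass 70% of its speed; a pose out of reach is approached as far as the arm can. A call with a number of a shift or a turn outside -1 to 1 is refused whole. A call with a gripper value outside its range is refused whole. The fingers move at their own pace and stop on an object; "squeeze" is the grip in N (left out, the last holds). Time passes only in rows, so rows that repeat a pose let the fingers close, or fill a call up. It gives the time, the measured TCP pose, the force, the opening and the grip force at its end, in the units of the state.
- manip.get_obs(): the state, without advancing time (a new reading comes with each control period).
- imaging.grab_frame(name): name is "scene" or "top" or "wrist"; returns a dict with "pixels" (480x640x3 uint8, red, green, blue), "fx", "fy", "cx", "cy" (pixels), "R" (3x3) and "t" (3): a world point X has camera coordinates R X + t. Camera axes: x right, y down, z forward; pixel columns grow to the right and rows downward; lengths in m; the calibration is good to about 2 mm. A picture is of the moment at which its call begins. There is no depth.
- manip.sign_off(): hands the job in; it is judged then, once.
The state is a dict: "time_s": time; "q": joint angles; "dq": joint speeds; "joint_torque": joint torques, N m; "ee_pos": TCP position; "tool_rot": TCP orientation; "wrist_force": force on the tool from outside, world axes, zero at the start; "torque": the same for the moment, N m; "opening": finger opening in m; "gripper_force": force on a finger pad.
Only numpy, scipy, OpenCV 4.12 (cv2) and the standard library are available. Lean on these libraries where they do the work, as an engineer would, in place of code of your own. Each camera call takes 0.05 s, during which the arm holds its last target. There are 200 camera calls.

## Working session

There is one attempt and no reset: what is moved stays moved. The work goes in short steps, Python scripts to look and compute and a tool call to move; the robot and the scene stay as the last step left them, time stands still between calls to the robot, and variables do not carry over. Pictures are saved under pics/ and viewed, at most 10 in all, crops included, and the job is handed in when it is done.

Besides the shell and the picture viewer there is one more tool, called after "Request:" by a JSON object that holds its "fn" and its "kwargs", one argument or row to a line. servo_tool: Moves the arm, as the interface text tells. Shift numbers are shares of 250 mm and turn numbers shares of 360 degrees, none past 1 either way. Its arguments: {"type":"object","properties":{"deltas":{"type":"array","items":{"type":"number"}},"squeeze":{"type":"number"}},"required":["deltas"]}

```bash
mkdir -p pics; python3 - <<'E'
from plant import manip, imaging
import cv2,pickle
for n in("top","scene"):
    f=imaging.grab_frame(n);pickle.dump(f,open(f"pics/{n}.pkl","wb"))
    cv2.imwrite(f"pics/{n}0.png",f["pixels"][:,:,::-1])
    print(n,f["fx"],f["cx"],f["cy"],f["R"],f["t"])
print(manip.get_obs())
E
```

```text
top 473.37027569033 320.8902722760794 238.40573602953944 [[-0.00898232 -0.99994144 -0.00603644]
 [-0.9986435   0.00927996 -0.05123525]
 [ 0.05128827  0.00556804 -0.99866837]] [0.00764763 0.53223413 1.07907888]
scene 589.7386081444582 312.403247103121 244.07809581131394 [[ 0.62834585  0.77789117 -0.00817369]
 [ 0.65554172 -0.5351162  -0.53283742]
 [-0.4188634   0.32944798 -0.84617816]] [-0.34243071 -0.29351944  1.59257336]
{'time_s': 0.1, 'q': array([ 1.19302578e+00,  1.50940555e-01,  1.43791602e+00, -1.59701043e-05,
        1.55377359e+00, -1.34003309e-01]), 'dq': array([-6.07223536e-04, -4.97803012e-04, -2.52056989e-03, -9.18826091e-05,
        1.32763565e-03,  2.06205594e-03]), 'joint_torque': array([ 4.31763532e-03, -7.14364886e+01, -5.71800935e+01,  8.05028321e-06,
        6.98797303e-03,  3.35362790e-05]), 'ee_pos': array([0.1387347 , 0.55780873, 0.23075859]), 'tool_rot': array([ 1.21581909e-01,  9.92581266e-01, -5.03883314e-04, -1.23574521e-04]), 'wrist_force': array([ 0.63171166, -1.17951104, -0.40073759]), 'torque': array([0.0032356 , 0.02372936, 0.00417194]), 'gripper_force': 0.0, 'opening': 0.08539403166093541}
```

View pics/top0.png

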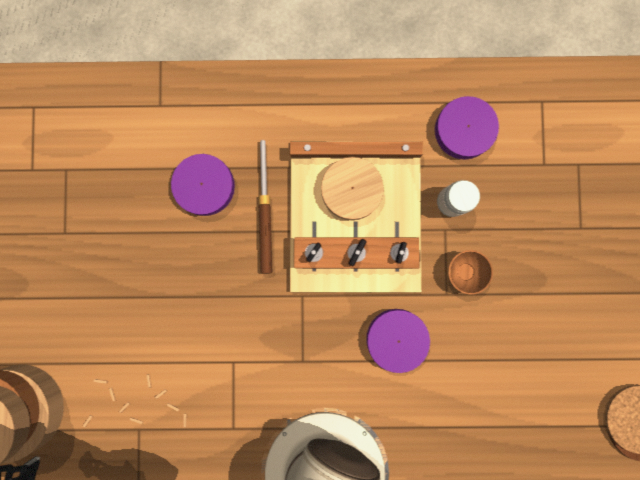

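View pics/scene0.png

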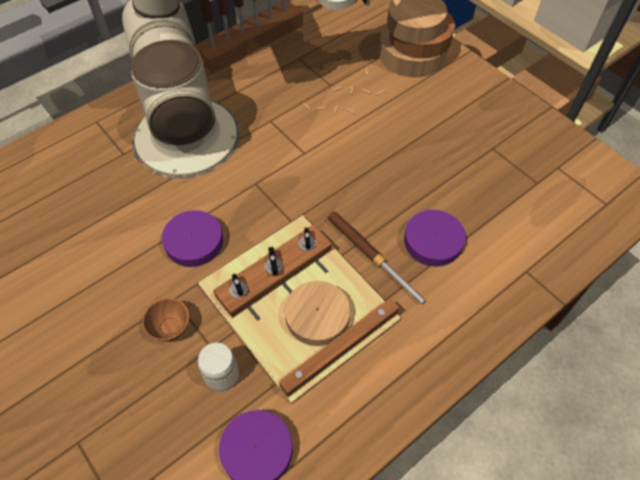

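```bash
cat > h.py <<'E'
import numpy as np,cv2
def cast(f,uv,z):
    uv=np.atleast_2d(uv).astype(float)
    d=np.c_[(uv[:,0]-f["cx"])/f["fx"],(uv[:,1]-f["cy"])/f["fy"],np.ones(len(uv))]@f["R"]
    C=-f["R"].T@f["t"]
    return C+d*((z-C[2])/d[:,2])[:,None]
def comps(m,amin):
    n,l,s,c=cv2.connectedComponentsWithStats(m.astype(np.uint8))
    return [(l==i) for i in range(1,n) if s[i,4]>=amin]
def rect(m):
    p=np.argwhere(m)[:,::-1].astype(np.float32); return p,cv2.minAreaRect(p)
E
python3 - <<'E'
import pickle,cv2,numpy as np
from h import *
np.set_printoptions(precision=4,suppress=True)
f=pickle.load(open("pics/top.pkl","rb"));im=f["pixels"];print("C",-f["R"].T@f["t"])
x0,y0,x1,y1=282,132,430,302
hsv=cv2.cvtColor(im,cv2.COLOR_RGB2HSV);roi=np.zeros(im.shape[:2],bool);roi[y0:y1,x0:x1]=1
H,S,V=[hsv[...,i].astype(int) for i in range(3)]
for p in [(300,265),(350,265),(300,180),(340,200),(440,150),(340,150)]:print(p,hsv[p[1],p[0]])
dark=roi&(V<60)
for m in comps(dark,30):
    p,r=rect(m);w=cast(f,p,.086);c=w.mean(0);e,v=np.linalg.eigh(np.cov(w[:,:2].T));print("dark",p.mean(0),len(p),c,"dir",np.degrees(np.arctan2(v[1,1],v[0,1])),"ext",np.ptp(w[:,:2]@v,axis=0))
red=roi&(H<11)&(S>130)
for m in comps(red,300):
    p,r=rect(m);b=cv2.boxPoints(r);print("red",len(p),r,cast(f,b,.052)[:,:2].tolist())
board=roi&(H>20)&(H<35)&(S>60)
p=np.argwhere(board)[:,::-1];r=cv2.minAreaRect(p.astype(np.float32));print("board",r,cast(f,cv2.boxPoints(r),.018))
cv2.imwrite("pics/crop.png",cv2.resize(im[y0:y1,x0:x1,::-1],None,fx=3.5,fy=3.5,interpolation=cv2.INTER_CUBIC))
E
```

```text
C [ 0.4762 -0.0033  1.105 ]
(300, 265) [ 12 157 224]
(350, 265) [ 11 149  77]
(300, 180) [ 22 106 244]
(340, 200) [ 17 119 239]
(440, 150) [ 14 147 120]
(340, 150) [ 12 165 196]
dark [360.5185 244.5926] 54 [ 0.5144 -0.0828  0.086 ] dir 148.71333958821717 ext [0.0118 0.0226]
dark [399.6805 252.7778] 72 [ 0.4961 -0.1667  0.086 ] dir 163.32943439014159 ext [0.0107 0.0429]
dark [352.8689 259.0328] 61 [ 0.4835 -0.066   0.086 ] dir 154.2626690128678 ext [0.0118 0.027 ]
dark [309.5667 257.1333] 30 [0.4885 0.0271 0.086 ] dir 143.47202953966504 ext [0.0093 0.0163]
board ((355.5, 224.49996948242188), (132.99996948242188, 128.99996948242188), 90.0) [[ 0.7195  0.0704  0.018 ]
 [ 0.7164 -0.2285  0.018 ]
 [ 0.4097 -0.2225  0.018 ]
 [ 0.4123  0.0722  0.018 ]]
```

View pics/crop.png

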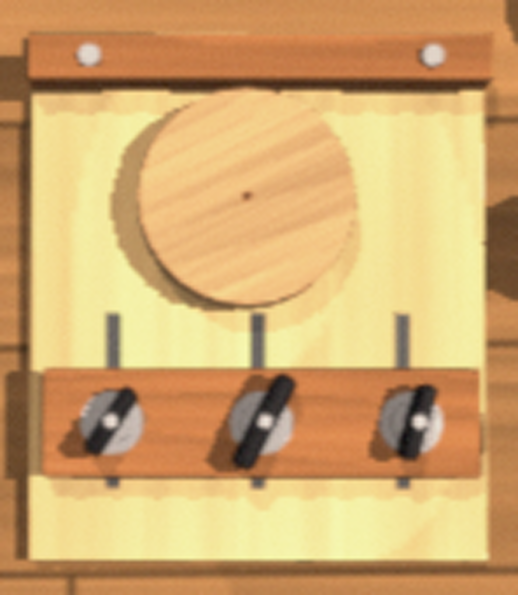

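```bash
cat >> h.py <<'E'
from scipy.spatial.transform import Rotation as Ro
def plan(o,pos,ydeg):
    R=Ro.from_quat(o["tool_rot"]); a=np.radians(ydeg)
    y=np.array([np.cos(a),np.sin(a),0]);z=np.array([0,0,-1.]);T=Ro.from_matrix(np.c_[np.cross(y,z),y,z])
    print("to",pos,ydeg,"shift",np.round(R.inv().apply(np.array(pos)-o["ee_pos"])/.25,4),"turn",np.round((R.inv()*T).as_rotvec()/(2*np.pi),4))
E
python3 - <<'E'
import pickle
from h import *
from plant import manip
np.set_printoptions(precision=4,suppress=True)
f=pickle.load(open("pics/top.pkl","rb"))
g=lambda P:np.array(P)/3.5+[281.6,131.6]
B=cast(f,g([(110,421),(265,421),(419,421)]),.088);print(B)
print("spacing",np.diff(B[:,1]))
J=cast(f,g([(44,369),(478,371),(478,478),(44,475)]),.052);print("jaw",J,J.mean(0))
F=cast(f,g([(28,80),(490,82)]),.054);print("fence face top",F)
K=cast(f,g([(247,195)]),.054);print("blank",K)
for a in [((87,453),(133,390)),((243,466),(287,378)),((413,457),(426,386))]:
    w=cast(f,g(a),.086);d=w[1]-w[0];print(np.degrees(np.arctan2(d[1],d[0])),np.hypot(*d[:2]),w.mean(0))
o=manip.get_obs();plan(o,[B[1,0],B[1,1],.16],62)
E
```

```text
[[ 0.4996  0.0195  0.088 ]
 [ 0.4988 -0.0756  0.088 ]
 [ 0.4979 -0.1699  0.088 ]]
spacing [-0.0951 -0.0944]
jaw [[ 0.5339  0.0621  0.052 ]
 [ 0.5301 -0.2139  0.052 ]
 [ 0.4622 -0.2125  0.052 ]
 [ 0.4666  0.0625  0.052 ]] [ 0.4982 -0.0755  0.052 ]
fence face top [[ 0.7195  0.0711  0.054 ]
 [ 0.7152 -0.2248  0.054 ]]
blank [[ 0.6439 -0.0684  0.054 ]]
-36.6285605508372 0.047947644619263693 [0.4994 0.0196 0.086 ]
-27.255454292957733 0.06055047684052707 [ 0.4982 -0.0757  0.086 ]
-11.364401950371677 0.04440073866001208 [ 0.4977 -0.1706  0.086 ]
to [np.float64(0.4987583194739323), np.float64(-0.07557265147388985), 0.16] 62 shift [-2.009  -2.1107  0.285 ] turn [-0.0002  0.      0.039 ]
```

Request:
{"fn": "servo_tool", "kwargs": {
  "deltas": [1,-0.125,-0.125,0.01,0,0,0,1,-0.25,-0.25,0.02,0,0,0,1,-0.375,-0.375,0.03,0,0,0,1,-0.5,-0.5,0.04,0,0,0,1,-0.625,-0.625,0.05,0,0,0,1,-0.75,-0.75,0.06,0,0,0,1,-0.85,-0.85,0.07,0,0,0,1,-0.95,-0.95,0.08,0,0,0,1,-0.95,-1,0.08,0,0,0,1,-0.95,-1,0.08,0,0,0]
}}

```text
time_s: 1.35
ee_pos: [0.3086, 0.2578, 0.2113]
tool_rot: [0.122, 0.993, 0.0, -0.0]
wrist_force: [0.0, 0.3, 0.1]
opening: 0.0854
gripper_force: 0.0
```

Request:
{"fn": "servo_tool", "kwargs": {
  "deltas": [1,-0.125,-0.125,0.01,0,0,0,1,-0.25,-0.25,0.02,0,0,0,1,-0.375,-0.375,0.03,0,0,0,1,-0.5,-0.5,0.04,0,0,0,1,-0.625,-0.625,0.05,0,0,0,1,-0.75,-0.75,0.06,0,0,0,1,-0.85,-0.85,0.07,0,0,0,1,-0.95,-0.95,0.08,0,0,0,1,-0.95,-1,0.08,0,0,0,1,-0.95,-1,0.08,0,0,0]
}}

```text
time_s: 2.6
ee_pos: [0.4789, -0.0414, 0.1912]
tool_rot: [0.122, 0.993, 0.0, -0.0]
wrist_force: [-0.3, 0.2, -0.0]
opening: 0.0855
gripper_force: 0.0
```

```bash
python3 - <<'E'
from h import *
from plant import manip
o=manip.get_obs();print(o["time_s"],o["ee_pos"],o["tool_rot"],o["wrist_force"])
plan(o,[.4985,-.0756,.105],62.5)
plan(o,[.4985,-.0756,.062],62.5)
E
```

```text
2.6 [ 0.47887655 -0.04144566  0.19119784] [ 1.21688099e-01  9.92568357e-01  8.68364687e-05 -2.37852481e-04] [-0.30147541  0.18860711 -0.04285132]
to [0.4985, -0.0756, 0.105] 62.5 shift [-0.1093 -0.1136  0.3447] turn [ 0.     -0.0001  0.0376]
to [0.4985, -0.0756, 0.062] 62.5 shift [-0.1094 -0.1137  0.5167] turn [ 0.     -0.0001  0.0376]
```

Request:
{"fn": "servo_tool", "kwargs": {
  "deltas": [1,-0.06,-0.06,0.1,0,0,0.02,0.4,-0.109,-0.114,0.2,0,0,0.0376,0.4,-0.109,-0.114,0.3,0,0,0.0376,0.4,-0.109,-0.114,0.4,0,0,0.0376,0.4,-0.109,-0.114,0.47,0,0,0.0376,0.4,-0.109,-0.114,0.517,0,0,0.0376,0.4,-0.109,-0.114,0.517,0,0,0.0376,-1,-0.109,-0.114,0.517,0,0,0.0376,-1,-0.109,-0.114,0.517,0,0,0.0376,-1,-0.109,-0.114,0.517,0,0,0.0376],
  "squeeze": 50
}}

```text
time_s: 3.85
ee_pos: [0.4992, -0.0753, 0.0629]
tool_rot: [0.238, 0.971, 0.001, 0.001]
wrist_force: [1.1, 7.7, 6.3]
opening: 0.0134
gripper_force: 48.7
```

```bash
python3 - <<'E'
from h import *
from plant import manip,imaging
o=manip.get_obs();print(o["time_s"],o["ee_pos"],o["wrist_force"],o["torque"],o["opening"])
f=imaging.grab_frame("scene");cv2.imwrite("pics/s1.png",cv2.resize(f["pixels"][180:420,160:460,::-1],None,fx=2,fy=2))
plan(o,[.543,-.076,.062],62.5)
E
```

```text
3.85 [ 0.49918212 -0.07531011  0.06292943] [1.0863734  7.65222222 6.30155579] [ 9.98138240e-01 -6.77228670e-04 -9.68642229e-02] 0.013444486075566822
to [0.543, -0.076, 0.062] 62.5 shift [-0.1567  0.0785  0.004 ] turn [ 0.0003  0.0001 -0.0001]
```

View pics/s1.png

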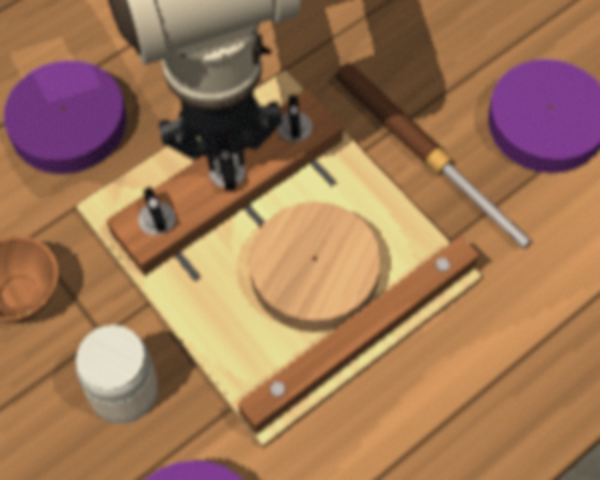

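Request:
{"fn": "servo_tool", "kwargs": {
  "deltas": [-1,-0.02,0.01,0,0,0,0,-1,-0.045,0.0225,0,0,0,0,-1,-0.07,0.035,0,0,0,0,-1,-0.095,0.0475,0,0,0,0,-1,-0.115,0.0575,0,0,0,0,-1,-0.13,0.065,0,0,0,0,-1,-0.14,0.07,0,0,0,0,-1,-0.148,0.074,0,0,0,0,-1,-0.152,0.076,0,0,0,0,-1,-0.152,0.076,0,0,0,0]
}}

```text
time_s: 5.15
ee_pos: [0.541, -0.0758, 0.0628]
tool_rot: [0.238, 0.971, 0.001, -0.0]
wrist_force: [-6.2, 11.1, 11.2]
opening: 0.0129
gripper_force: 49.7
```

```bash
python3 - <<'E'
from h import *
from plant import manip,imaging
o=manip.get_obs();print(o["time_s"],o["ee_pos"],o["wrist_force"],o["torque"],o["opening"])
f=imaging.grab_frame("scene");cv2.imwrite("pics/s2.png",cv2.resize(f["pixels"][200:400,200:420,::-1],None,fx=3,fy=3))
E
```

```text
5.15 [ 0.54097395 -0.07584505  0.06284102] [-6.19149469 11.14601945 11.2208202 ] [ 1.69377371  1.04906956 -0.11901545] 0.012930854884133588
```

View pics/s2.png

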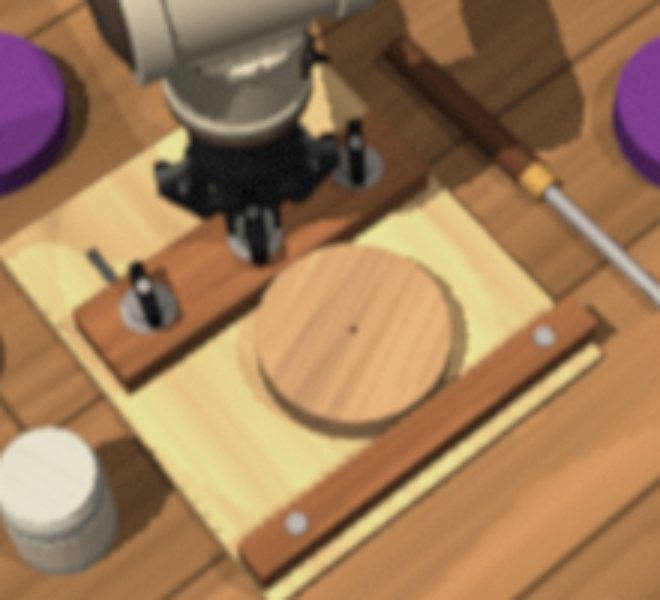

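Request:
{"fn": "servo_tool", "kwargs": {
  "deltas": [-1,-0.002,0.001,0,0,0,0,-1,-0.004,0.002,0,0,0,0,-1,-0.006,0.003,0,0,0,0,-1,-0.008,0.004,0,0,0,0,-1,-0.01,0.005,0,0,0,0,-1,-0.012,0.006,0,0,0,0,-1,-0.012,0.006,0,0,0,0,-1,-0.012,0.006,0,0,0,0,-1,-0.012,0.006,0,0,0,0,-1,-0.012,0.006,0,0,0,0]
}}

```text
time_s: 6.45
ee_pos: [0.5442, -0.0759, 0.0629]
tool_rot: [0.238, 0.971, 0.001, -0.0]
wrist_force: [-7.3, 11.9, 11.6]
opening: 0.013
gripper_force: 49.7
```

Request:
{"fn": "servo_tool", "kwargs": {
  "deltas": [-1,-0.002,0.001,0,0,0,0,-1,-0.004,0.002,0,0,0,0,-1,-0.006,0.003,0,0,0,0,-1,-0.008,0.004,0,0,0,0,-1,-0.01,0.005,0,0,0,0,-1,-0.01,0.005,0,0,0,0,-1,-0.01,0.005,0,0,0,0,-1,-0.01,0.005,0,0,0,0,-1,-0.01,0.005,0,0,0,0,-1,-0.01,0.005,0,0,0,0]
}}

```text
time_s: 7.7
ee_pos: [0.5453, -0.0759, 0.0628]
tool_rot: [0.238, 0.971, 0.0, -0.002]
wrist_force: [-24.9, 11.5, 22.7]
opening: 0.0133
gripper_force: 51.3
```

Request:
{"fn": "servo_tool", "kwargs": {
  "deltas": [-1,0,0,0,0,0,0.022,-1,0,0,0,0,0,0.045,-1,0,0,0,0,0,0.068,-1,0,0,0,0,0,0.091,-1,0,0,0,0,0,0.114,-1,0,0,0,0,0,0.137,-1,0,0,0,0,0,0.16,-1,0,0,0,0,0,0.175,-1,0,0,0,0,0,0.184,-1,0,0,0,0,0,0.184]
}}

```text
time_s: 8.95
ee_pos: [0.5455, -0.076, 0.0628]
tool_rot: [0.73, 0.684, -0.001, -0.002]
wrist_force: [-23.3, 10.1, 23.0]
opening: 0.013
gripper_force: 60.1
```

```bash
python3 - <<'E'
from h import *
from plant import manip,imaging
o=manip.get_obs();print(o["ee_pos"],o["wrist_force"],o["torque"],o["opening"])
y=Ro.from_quat(o["tool_rot"]).as_matrix()[:,1];print(np.degrees(np.arctan2(y[1],y[0])))
E
```

```text
[ 0.54550712 -0.07595821  0.06284878] [-23.26703233  10.06861587  22.95098317] [1.59727067 3.87148805 1.01447775] 0.012973283391268645
-3.7323832244576542
```

```bash
python3 - <<'E'
from h import *
from plant import manip,imaging
o=manip.get_obs()
plan(o,[.5455,-.076,.115],-3.7)
plan(o,[.5457,.019,.115],53.4)
E
```

```text
to [0.5455, -0.076, 0.115] -3.7 shift [ 1.000e-04 -8.000e-04 -2.086e-01] turn [-0.0006 -0.0002 -0.0001]
to [0.5457, 0.019, 0.115] 53.4 shift [ 0.3793 -0.0248 -0.2081] turn [-0.0005 -0.0005 -0.1587]
```

Request:
{"fn": "servo_tool", "kwargs": {
  "deltas": [0,0,0,0,0,0,0,0,0,0,0,0,0,0,0,0,0,0,0,0,0,0.2,0,0,-0.1,0,0,0,0.4,0,0,-0.208,0,0,-0.02,0.4,0.1,-0.006,-0.208,0,0,-0.048,0.4,0.2,-0.013,-0.208,0,0,-0.076,0.4,0.3,-0.02,-0.208,0,0,-0.104,0.4,0.379,-0.025,-0.208,0,0,-0.132,0.4,0.379,-0.025,-0.208,0,0,-0.159]
}}

```text
time_s: 10.2
ee_pos: [0.5472, 0.0192, 0.1141]
tool_rot: [0.31, 0.951, 0.0, -0.0]
wrist_force: [0.4, 0.2, 0.0]
opening: 0.0596
gripper_force: 0.0
```

```bash
python3 - <<'E'
from h import *
from plant import manip,imaging
o=manip.get_obs()
print(o["time_s"],o["ee_pos"],o["wrist_force"])
f=imaging.grab_frame("scene");cv2.imwrite("pics/s3.png",cv2.resize(f["pixels"][200:400,200:420,::-1],None,fx=3,fy=3))
plan(o,[.5457,.019,.062],53.4)
E
```

```text
10.2 [0.54719957 0.01919189 0.11405079] [0.41502932 0.19447357 0.04286006]
to [0.5457, 0.019, 0.062] 53.4 shift [ 0.0044 -0.0042  0.2082] turn [ 0.     -0.      0.0014]
```

View pics/s3.png

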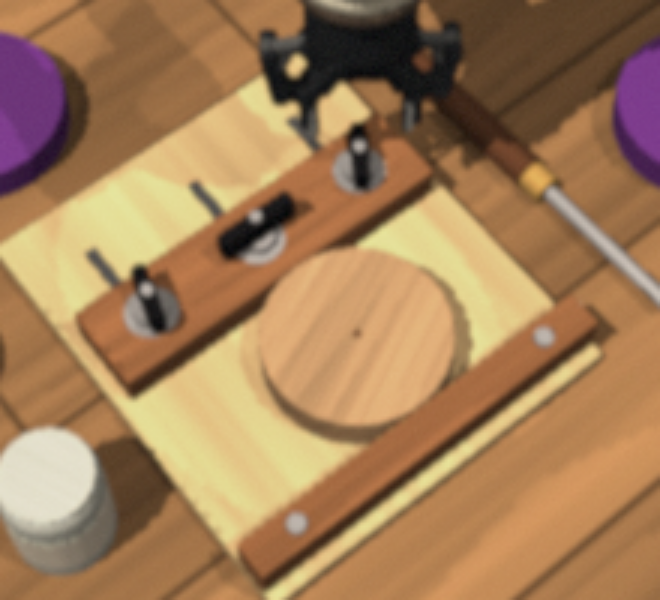

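```bash
python3 - <<'E'
from h import *
import pickle
f=pickle.load(open("pics/scene.pkl","rb"))
g=lambda P:np.array(P)/3+[199.7,199.7]
print(cast(f,g([(359,147),(257,216),(147,290)]),.088).round(4))
w=cast(f,g([(359,131),(361,182)]),.086);d=w[0]-w[1];print(np.degrees(np.arctan2(d[1],d[0])))
w=cast(f,g([(222,237),(292,201)]),.086);d=w[0]-w[1];print(np.degrees(np.arctan2(d[1],d[0])))
E
```

```text
[[ 0.5489  0.0174  0.088 ]
 [ 0.5477 -0.0758  0.088 ]
 [ 0.5462 -0.1713  0.088 ]]
142.60895845049225
-98.24208248829736
```

Request:
{"fn": "servo_tool", "kwargs": {
  "deltas": [0.4,0.002,-0.0045,0.06,0,0,0.0014,0.4,0.002,-0.0045,0.12,0,0,0.0014,0.4,0.002,-0.0045,0.17,0,0,0.0014,0.4,0.002,-0.0045,0.208,0,0,0.0014,0.4,0.002,-0.0045,0.208,0,0,0.0014,-1,0.002,-0.0045,0.208,0,0,0.0014,-1,0.002,-0.0045,0.208,0,0,0.0014,-1,0.002,-0.0045,0.208,0,0,0.0014,-1,0.002,-0.0045,0.208,0,0,0.0014,-1,0.002,-0.0045,0.208,0,0,0.0014]
}}

```text
time_s: 11.5
ee_pos: [0.5466, 0.0181, 0.0627]
tool_rot: [0.317, 0.948, 0.001, 0.001]
wrist_force: [1.1, 7.0, 4.2]
opening: 0.0112
gripper_force: 50.8
```

Request:
{"fn": "servo_tool", "kwargs": {
  "deltas": [-1,-0.003,0.002,0,0,0,0.02,-1,-0.003,0.002,0,0,0,0.042,-1,-0.003,0.002,0,0,0,0.064,-1,-0.003,0.002,0,0,0,0.086,-1,-0.003,0.002,0,0,0,0.108,-1,-0.003,0.002,0,0,0,0.13,-1,-0.003,0.002,0,0,0,0.145,-1,-0.003,0.002,0,0,0,0.154,-1,-0.003,0.002,0,0,0,0.159,-1,-0.003,0.002,0,0,0,0.159]
}}

```text
time_s: 12.75
ee_pos: [0.5463, 0.0177, 0.0626]
tool_rot: [0.733, 0.681, -0.001, -0.001]
wrist_force: [-10.8, 2.6, 12.6]
opening: 0.011
gripper_force: 60.9
```

```bash
python3 - <<'E'
from h import *
from plant import manip,imaging
o=manip.get_obs();print(o["ee_pos"],o["wrist_force"],o["torque"],o["opening"])
y=Ro.from_quat(o["tool_rot"]).as_matrix()[:,1];print(np.degrees(np.arctan2(y[1],y[0])))
plan(o,[.5450,-.1706,.115],79)
E
```

```text
[0.54625666 0.01766507 0.06264741] [-10.77049741   2.62403774  12.59696692] [0.4090786  1.97247933 1.23927529] 0.010988511469264476
-4.205248589144029
to [0.545, -0.1706, 0.115] 79 shift [-0.7514  0.0499 -0.2094] turn [-2.000e-04 -2.000e-04 -2.311e-01]
```

Request:
{"fn": "servo_tool", "kwargs": {
  "deltas": [0,0,0,0,0,0,0,0,0,0,0,0,0,0,0,0,0,0,0,0,0,0.2,0,0,-0.1,0,0,0,0.4,0,0,-0.209,0,0,-0.02,0.4,-0.15,0.01,-0.209,0,0,-0.045,0.4,-0.35,0.02,-0.209,0,0,-0.07,0.4,-0.55,0.035,-0.209,0,0,-0.095,0.4,-0.75,0.05,-0.209,0,0,-0.12,0.4,-0.751,0.05,-0.209,0,0,-0.145]
}}

```text
time_s: 14.0
ee_pos: [0.5453, -0.174, 0.1141]
tool_rot: [0.358, 0.934, -0.0, 0.0]
wrist_force: [-0.5, 0.7, -0.1]
opening: 0.0599
gripper_force: 0.0
```

```bash
python3 - <<'E'
from h import *
from plant import manip,imaging
o=manip.get_obs()
print(o["time_s"],o["ee_pos"],o["wrist_force"])
plan(o,[.5450,-.1706,.062],79.3)
E
```

```text
14.0 [ 0.54532413 -0.17397309  0.11407991] [-0.47113336  0.6666016  -0.14472115]
to [0.545, -0.1706, 0.062] 79.3 shift [0.01   0.0093 0.2083] turn [-0.0001  0.     -0.0868]
```

Request:
{"fn": "servo_tool", "kwargs": {
  "deltas": [0.4,0.01,0.009,0,0,0,-0.028,0.4,0.01,0.009,0,0,0,-0.056,0.4,0.01,0.009,0.04,0,0,-0.087,0.4,0.01,0.009,0.12,0,0,-0.087,0.4,0.01,0.009,0.18,0,0,-0.087,0.4,0.01,0.009,0.208,0,0,-0.087,0.4,0.01,0.009,0.208,0,0,-0.087,-1,0.01,0.009,0.208,0,0,-0.087,-1,0.01,0.009,0.208,0,0,-0.087,-1,0.01,0.009,0.208,0,0,-0.087]
}}

```text
time_s: 15.25
ee_pos: [0.5457, -0.1704, 0.0634]
tool_rot: [0.094, 0.996, -0.003, 0.001]
wrist_force: [1.6, -17.9, 0.9]
opening: 0.0112
gripper_force: 51.8
```

```bash
python3 - <<'E'
from h import *
from plant import manip,imaging
o=manip.get_obs();print(o["ee_pos"],o["wrist_force"],o["opening"])
y=Ro.from_quat(o["tool_rot"]).as_matrix()[:,1];print(np.degrees(np.arctan2(y[1],y[0])))
plan(o,o["ee_pos"]+[.001,0,0],-4.2)
E
```

```text
[ 0.54567086 -0.17042069  0.06343937] [  1.55280422 -17.92714437   0.88269847] 0.011229644734111355
79.26703036587304
to [ 0.54667086 -0.17042069  0.06343937] -4.2 shift [-0.0039  0.0007  0.    ] turn [-0.0004  0.001   0.2319]
```

Request:
{"fn": "servo_tool", "kwargs": {
  "deltas": [-1,-0.004,0.001,0,0,0,0.02,-1,-0.004,0.001,0,0,0,0.046,-1,-0.004,0.001,0,0,0,0.072,-1,-0.004,0.001,0,0,0,0.098,-1,-0.004,0.001,0,0,0,0.124,-1,-0.004,0.001,0,0,0,0.15,-1,-0.004,0.001,0,0,0,0.176,-1,-0.004,0.001,0,0,0,0.202,-1,-0.004,0.001,0,0,0,0.224,-1,-0.004,0.001,0,0,0,0.232]
}}

```text
time_s: 16.5
ee_pos: [0.5446, -0.1712, 0.0634]
tool_rot: [0.734, 0.679, -0.003, 0.001]
wrist_force: [-24.2, -32.5, 15.4]
opening: 0.0109
gripper_force: 66.7
```

```bash
python3 - <<'E'
from h import *
from plant import manip,imaging
o=manip.get_obs();print(o["ee_pos"],o["wrist_force"],o["torque"],o["opening"])
y=Ro.from_quat(o["tool_rot"]).as_matrix()[:,1];print(np.degrees(np.arctan2(y[1],y[0])))
E
```

```text
[ 0.54463264 -0.17120805  0.06339495] [-24.15214371 -32.53137859  15.43697647] [-5.43045255  3.90492579  0.92885607] 0.010887022160160267
-4.442438929057262
```

Request:
{"fn": "servo_tool", "kwargs": {
  "deltas": [0,0,0,0,0,0,0,0,0,0,0,0,0,0,0,0,0,0,0,0,0,0.2,0,0,-0.1,0,0,0,0.4,0,0,-0.25,0,0,0,0.4,0,0,-0.4,0,0,0,0.4,0,-0.15,-0.5,0,0,0,0.4,0,-0.35,-0.5,0,0,0,0.4,0,-0.55,-0.5,0,0,0,0.4,0,-0.7,-0.5,0,0,0]
}}

```text
time_s: 17.75
ee_pos: [0.3702, -0.1539, 0.1873]
tool_rot: [0.733, 0.681, -0.0, 0.0]
wrist_force: [-0.4, -0.2, 0.2]
opening: 0.0596
gripper_force: 0.0
```

```bash
python3 - <<'E'
from h import *
from plant import manip,imaging
f=imaging.grab_frame("top");cv2.imwrite("pics/t2.png",cv2.resize(f["pixels"][125:305,240:500,::-1],None,fx=3,fy=3,interpolation=cv2.INTER_CUBIC))
f=imaging.grab_frame("scene");cv2.imwrite("pics/s4.png",cv2.resize(f["pixels"][200:400,200:420,::-1],None,fx=3,fy=3,interpolation=cv2.INTER_CUBIC))
E
```

```text
(no output)
```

View pics/t2.png

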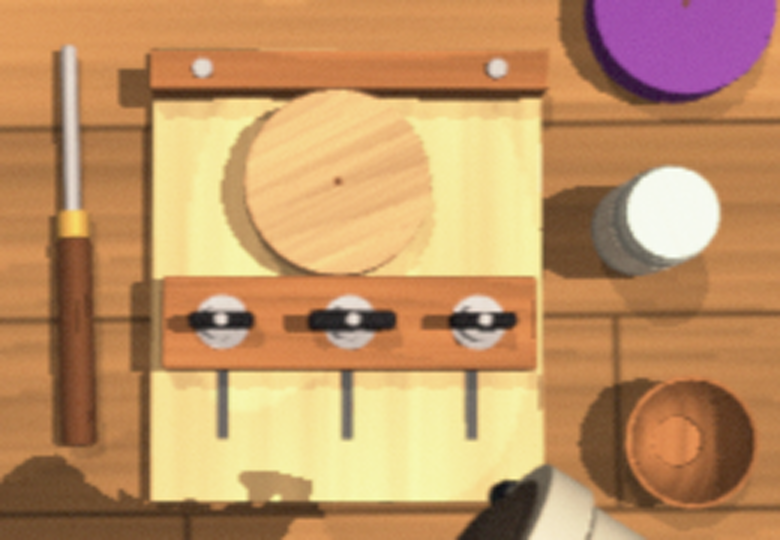

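View pics/s4.png

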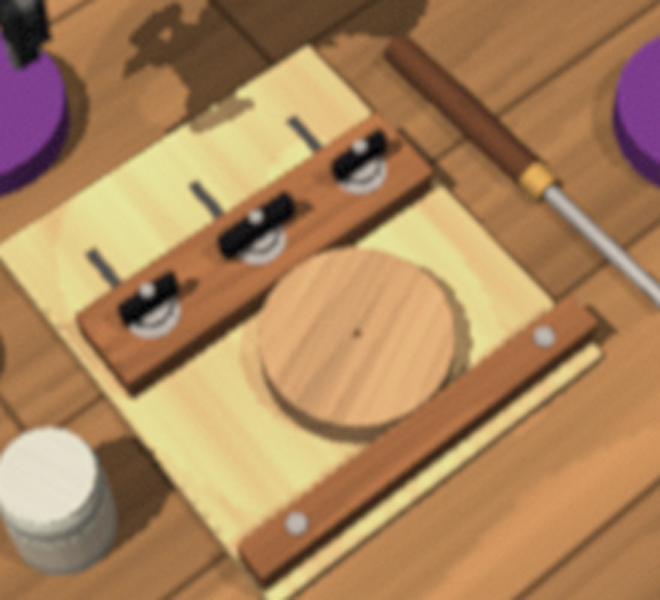

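The top and scene views show all three bars lying along the jaw. The blank (disc centre at crop pixel 338,182) touches the fence edge near row 92 and the jaw edge near row 277. The gouge, tin and bowl have not moved.

```bash
python3 -c "
from plant import manip
print(manip.sign_off())"
```

```text
the job is handed in; nothing more can be done
None
```

The job is handed in: the blank is pinched snug between jaw and fence, and all three bolts were turned to their end stops, middle one first; the gouge, tin and bowl were left where they were. The hand-in gave no verdict; this rests on the force readings and the final pictures.

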